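# Grease the linear axis through its cover

### The job

Grease the sample handler's linear axis: move its carriage along the rail by the upright bracket until the slanted grease nipple sits in the middle of the opening in the cover, then take the small grease gun out of its stand and press its coupler squarely onto the nipple until it snaps on. Keep pushing along the nipple so that the nozzle is driven nearly all the way into the barrel against its spring, and finish like that, with the gun still gripped and pressed in. Leave the test cartridge, the specimen cup and the tape roll where they are.

Things in the scene. Friction and masses are not known exactly. Their poses are not given: they have to be found in the camera images.
- linear_axis: Linear axis, fixed to the bench: aluminium base 80 x 330 x 20 mm with end plates, black motor on the -y end, grey cover plate on top (x -37 to 35, underside 78, top 81 mm high) with one opening 46 (x) x 80 (y) mm. Origin: centre of its underside; rail and carriage run along its y axis, z up. A box-shaped analyzer 0.2 m high stands behind it.
- carriage (a joint): Travel of the steel carriage under the cover, m, 0 at the motor end, growing toward the axis' +y, up to 0.200; starts at 0 to 0.04. At 0.100 the nipple head is in the middle of the opening. Its belt drive resists with about 9 N and it stays where it is left.
- bracket_grip (a point): Grip point of the aluminium bracket standing on the carriage behind the cover: upright plate 8 mm thick (axis' x) and 32 mm wide (y, along the rail), from below the cover to 130 mm above the bench; the point is in its middle, 20 mm below its top. Frame as linear_axis. Moves with the carriage.
- nipple_head (a point): Centre of the grease nipple's ball head (10 mm diameter; below it a neck 6 mm thick and 10 mm long, then a 13 mm hex), on the carriage's -y end, 62 mm above the bench, 16 mm under the cover. Its z axis is the nipple's own axis pointing out: leaning 30 degrees from vertical toward the axis' -y.
- cover_opening (a point): Centre of the 46 x 80 mm opening with black rubber edging, at the cover's top face, 81 mm above the bench. Frame as linear_axis: its y runs along the rail.
- gun_stand: Fixed black upright tube 38 mm wide on a round 66 mm foot, 80 mm high, bore 26 mm. Origin: centre of its underside. The grease gun hangs in it, nozzle down, by its flange. A centrifuge 0.3 m high with its lid open stands 5 to 10 cm behind it (+x).
- grease_gun: Push-type grease gun, about 0.26 kg. Steel barrel 28 mm thick, z 6 to 82 mm; flange 36 mm, z 0 to 6, rests on the stand's rim. Origin: centre of the flange's underside; z points from nozzle to the barrel's blind end (up in the stand). The nozzle reaches 70 mm below the origin: thin 9 mm tube, then the coupler 22 mm thick, 24 mm long. Grip the barrel at z about 50.
- nozzle (a joint): How far the nozzle is pushed into the barrel, m: 0 out (start) to 0.012 at its stop. Spring: 8 N to start moving, about 15 N at the stop. The gun's jaws need about 7 N to snap over the nipple head, so they snap first.
- coupler_seat (a point): Point on the nozzle's axis where the nipple head's centre lies when the coupler is snapped on fully (about 9 mm short of it before the snap); 58.4 mm below the gun's origin, 11.6 mm inside the mouth. Its z axis is the gun's axis, pointing to the barrel.
- coupler_mouth (a point): Centre of the coupler's mouth, 70 mm below the gun's origin while the nozzle is out. Conical mouth 18 mm wide, narrowing over 5 mm to a 12 mm bore with three spring jaws.
- cartridge: White plastic test cartridge 20 x 70 x 8 mm lying on the bench; origin at its underside centre. Not to be moved.
- specimen_cup: Capped specimen cup 61 mm wide, 64 mm high; origin at its underside centre. Not to be moved.
- tape_roll: Tape roll 62 mm wide, 19 mm high, lying flat; origin at its underside centre. Not to be moved.

How it is judged:
By the outcome, as a careful person would: the job done as asked, in the order asked, and still so for the second after the job is handed in, while the arm keeps its last pose, push and grip.
It also fails if it takes over 67 s, if anything falls off the work surface, if the arm or the gripper's body presses on something with over 40 N, if the wrist force passes 120 N, or if a joint passes its speed limit or range.

### The arm

A 6-joint arm with a two-finger parallel gripper is mounted at the origin on a cart in front of the work surface, level with it; the furniture and walls round the work are solid. World frame = base frame: x ahead of the robot, y to its left, z up, the work surface at z = 0. Lengths are in m, angles in rad, forces in N, time in s.
With the tool pointing down it reaches from about 0.425 to 0.925 m from the base axis. Payload 12.5 kg.
Tool frame: the origin (TCP) lies on the centre line of the jaws, within the pads' length; the fingertips stand ctrl.finger_overhang ahead of it and the grasp point (between the pads) lies 6 mm ahead of it (ctrl.finger_overhang is the distance from the TCP to the fingertips, in m); z points along the fingers, y is the line along which they close (so a half turn about z gives the same grasp; the last joint's range is limited). The gripper opens to 85 mm and grips with 20 to 120 N. Pads are 22 mm wide; open, the fingers measure 114 mm over their backs; the gripper's body (76 mm by 85 mm) begins 54 mm behind the grasp point. The pads swing forward as they close: fully open they stand 13 mm farther back than shut.
Start: joints at [-1.228, 0.491, 1.559, -0, 1.092, -0.106], TCP at [0.271, -0.563, 0.256] pointing down, gripper open.
Joint ranges: [-3.1, 3.1], [-0.84, 2.19], [0.05, 2.79], [-1.13, 4.28], [0.06, 2.93], [-2.69, 2.69]. Speed limits (rad/s): [2.22, 2.22, 2.79, 3.14, 3.14, 3.14].

### API

Orientations are given as a rotation vector (axis times angle).
In Python, from workcell import ctrl gives the robot as it stands.
- The arm moves only by the tool drive_tool, never from a script. Its argument "targets" is one flat list of numbers, 5 for each row, row after row: the shift along the tool's x, y, z in units of 50 mm (1.0 is 50 mm), then the turn about the tool's z in rad, then the finger opening in mm, from 0 to 85.4. In form: [x, y, z, roll, grip, x, y, z, roll, grip, ...]. A call has 1 to 10 rows; each row shifts and turns the commanded pose from where the row before left it, along the tool's axes as they then stand; what a row does not reach is not made up. A row lasts 1/8 s, in which the tool goes at most 62.5 mm and 10.7 degrees, less where a joint would pass 70% of its speed; a pose out of reach is approached as far as the arm can. A call is refused whole if a number of a shift passes 1 or a number of a turn 0.188, either way. A call with a gripper value outside its range is refused whole. The fingers move at their own pace and stop on an object; "grip_force" is the grip in N (left out, the last holds). Time passes only in rows, so rows that do not move let the fingers close. It gives the time, the measured TCP pose, the force, the opening and the grip force at its end, in the units of the state.
- ctrl.observe(): the state, without advancing time (a new reading comes with each control period).
- ctrl.grab_frame(name): name is "side" or "top"; returns the picture (384x512x3 uint8, blue, green, red); there is no depth.
- ctrl.camera_params(name): a dict with "camera_matrix" (3x3 intrinsics, pixels), "R" (3x3) and "t" (3): a world point X has camera coordinates R X + t. Camera axes: x right, y down, z forward; pixel columns grow to the right and rows downward; lengths in m; the calibration is good to about 2 mm. A picture is of the moment at which its call begins. camera_params takes no time and is no camera call.
- ctrl.sign_off(): hands the job in; it is judged then, once.
The state is a dict: "time_s": time; "qpos": joint angles; "joint_velocities": joint speeds; "joint_torque": joint torques, N m; "eef_pos": TCP position; "orientation": TCP orientation; "contact_force": force on the tool from outside, world axes, zero at the start; "wrist_torque": the same for the moment, N m; "width": finger opening in m; "grip_force": force on a finger pad.
Only numpy, scipy, OpenCV 4.12 (cv2) and the standard library are available. Lean on these libraries where they do the work, as an engineer would, in place of code of your own. Each camera call takes 0.05 s, during which the arm holds its last target. There are 200 camera calls.

## Working session

There is one attempt and no reset: what is moved stays moved. The work goes in short steps, Python scripts to look and compute and a tool call to move; the robot and the scene stay as the last step left them, time stands still between calls to the robot, and variables do not carry over. Pictures are saved under pics/ and viewed, at most 10 in all, crops included, and the job is handed in when it is done.

Besides the shell and the picture viewer there is one more tool, called after "Request:" as name(argument=value, ...), one argument or row to a line, values as JSON. drive_tool: Moves the arm, as the interface text tells. Its arguments: {"type":"object","properties":{"targets":{"type":"array"},"grip_force":{"type":"number"}},"required":["targets"]}

```bash
mkdir -p pics
python3 - <<'E'
from workcell import ctrl
import cv2,numpy as np
np.set_printoptions(precision=4,suppress=True)
for n in("side","top"):
    cv2.imwrite(f"pics/{n}0.png",ctrl.grab_frame(n))
    p=ctrl.camera_params(n);print(n,p["camera_matrix"],p["R"],p["t"],-np.array(p["R"]).T@p["t"])
print(ctrl.finger_overhang,ctrl.observe())
E
```

```text
side [[382.9211   0.     265.7015]
 [  0.     382.9211 192.1669]
 [  0.       0.       1.    ]] [[-0.9749 -0.2223  0.0091]
 [-0.0925  0.3674 -0.9254]
 [ 0.2024 -0.9031 -0.3788]] [0.4177 0.1654 1.3047] [0.1584 1.2103 0.6434]
top [[490.5933   0.     258.3847]
 [  0.     490.5933 185.9075]
 [  0.       0.       1.    ]] [[-0.0114 -0.9998 -0.0132]
 [-0.9822  0.0136 -0.1873]
 [ 0.1874  0.0109 -0.9822]] [-0.0779  0.4354  1.5172] [ 0.1424 -0.1003  1.5707]
0.025 {'time_s': 0.1, 'qpos': array([-1.2276,  0.4915,  1.5594,  0.    ,  1.0917, -0.1056]), 'joint_velocities': array([ 0.0002, -0.0012, -0.0001, -0.0001, -0.0015,  0.0005]), 'joint_torque': array([  0.0016, -61.945 , -26.2026,  -0.0001,   0.0029,  -0.    ]), 'eef_pos': array([ 0.2711, -0.5629,  0.2558]), 'orientation': array([-3.0619, -0.6988,  0.0002]), 'contact_force': array([-0.2735, -0.0495,  0.0545]), 'wrist_torque': array([0.0056, 0.0294, 0.0068]), 'grip_force': 0.0, 'width': 0.08556995896777252}
```

View pics/side0.png

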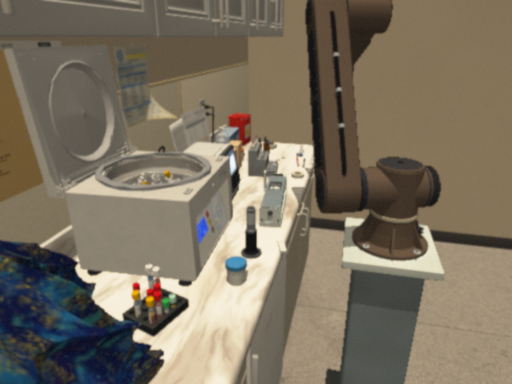

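View pics/top0.png

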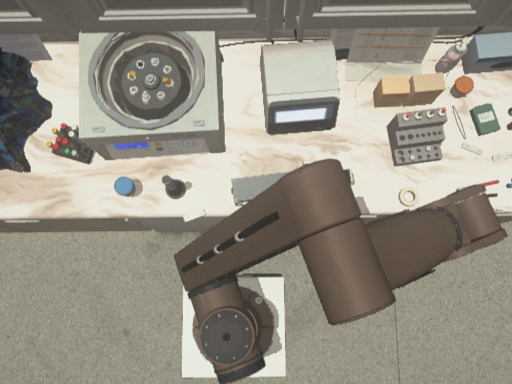

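The side view shows the gun in its stand at about (250,235), the specimen cup at (236,270) and the axis at (272,195). The top view shows the stand at (175,188), the cup at (123,186), the cartridge at (194,214) and the tape at (408,197). The arm hides the middle of the axis, whose left end is near (235,190). I'll zoom in and get rough positions.

```bash
cat > h.py <<'E'
from workcell import ctrl
import cv2,numpy as np
np.set_printoptions(precision=4,suppress=True)
P={n:ctrl.camera_params(n) for n in("side","top")}
def ray(n,u,v):
    p=P[n];R=np.array(p["R"]);d=R.T@np.linalg.solve(np.array(p["camera_matrix"]),[u,v,1.]);return -R.T@np.array(p["t"]),d/np.linalg.norm(d)
def onz(n,u,v,z):
    o,d=ray(n,u,v);return o+d*(z-o[2])/d[2]
def two(a,b):
    (o,d),(q,e)=ray("side",*a),ray("top",*b)
    s=np.linalg.lstsq(np.c_[d,-e],q-o,rcond=None)[0];A=o+d*s[0];B=q+e*s[1];return (A+B)/2,np.linalg.norm(A-B)
def proj(n,X):
    p=P[n];c=np.array(p["R"])@X+np.array(p["t"]);k=np.array(p["camera_matrix"])@c;return k[:2]/k[2]
def crop(img,x,y,w,h,s): return cv2.resize(img[y:y+h,x:x+w],None,fx=s,fy=s,interpolation=cv2.INTER_CUBIC)
E
python3 - <<'E'
from h import *
s=cv2.imread("pics/side0.png");t=cv2.imread("pics/top0.png")
a=crop(s,220,160,100,125,4.8);b=crop(t,95,160,80*2,60,2.4)
c=np.zeros((600,800,3),np.uint8);c[:a.shape[0],:a.shape[1]][:600]=a[:600]
b=crop(t,150,165,100,60,3.1);c[:b.shape[0],485:485+b.shape[1]]=b
b=crop(t,225,160,100,60,3.1);c[200:200+b.shape[0],485:485+b.shape[1]]=b
cv2.imwrite("pics/z0.png",c)
print(onz("top",175,190,.08),onz("side",252,253,0),onz("top",233,190,.08),onz("top",353,178,.08),onz("side",270,222,0.02))
E
```

```text
[0.4175 0.1744 0.08  ] [0.4306 0.187  0.    ] [ 0.4151 -0.0053  0.08  ] [ 0.4477 -0.377   0.08  ] [ 0.4132 -0.0025  0.02  ]
```

View pics/z0.png

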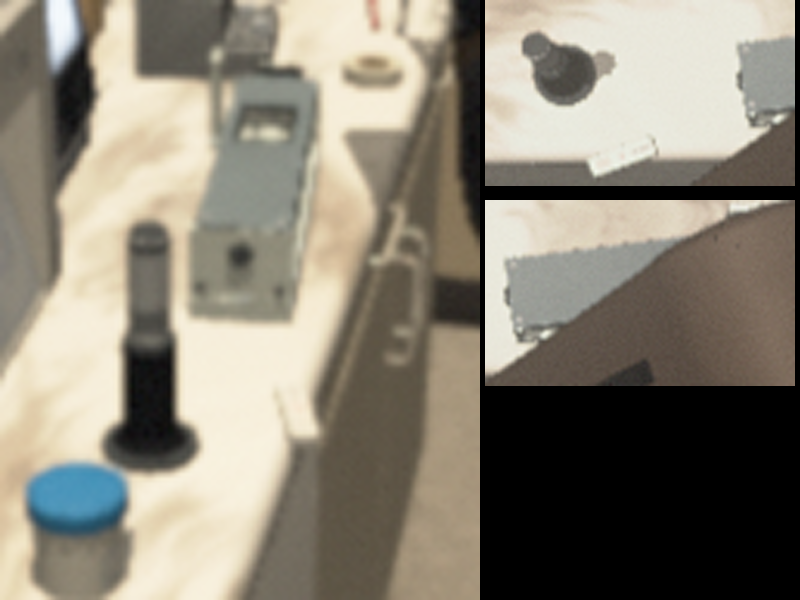

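The side crop shows the gun standing upright in the black stand. The axis has its cover opening at the far part, the bracket upright is behind the cover at the motor end, and the +y end plate faces the camera. I'll swing the arm clear to the left so the top camera sees the axis.

Request:
drive_tool(
  targets=[0.93,-0.28,-0.3,0,85,0.93,-0.28,-0.3,0,85,0.93,-0.28,-0.3,0,85,0.93,-0.28,-0.3,0,85,0.93,-0.28,-0.3,0,85,0,0,0,-0.185,85,0,0,0,-0.185,85],
)

```text
time_s: 0.98
eef_pos: [0.4508, -0.3984, 0.3312]
orientation: [-2.877, -1.261, 0.0]
contact_force: [0.2, 0.3, 0.3]
width: 0.0851
grip_force: 0.0
```

Request:
drive_tool(
  targets=[0.76,-0.7,0,0,85,0.76,-0.7,0,0,85,0.76,-0.7,0,0,85,0.76,-0.7,0,0,85,0.76,-0.7,0,0,85,0.76,-0.7,0,0,85,0.76,-0.7,0,0,85,0.76,-0.7,0,0,85,0.76,-0.7,0,0,85,0.76,-0.7,0,0,85],
)

```text
time_s: 2.22
eef_pos: [0.4539, 0.1191, 0.3312]
orientation: [2.882, 1.25, -0.0]
contact_force: [-0.2, -0.7, -0.2]
width: 0.085
grip_force: 0.0
```

Request:
drive_tool(
  targets=[0,0,0,-0.166,85,0,0,0,-0.166,85,0,0,0,-0.166,85,0,0,0,-0.166,85,0,0,0,-0.166,85,0,0,0,0,85],
)

```text
time_s: 2.98
eef_pos: [0.4542, 0.1174, 0.3311]
orientation: [-2.134, -2.305, 0.001]
contact_force: [-0.4, -0.1, -0.4]
width: 0.0848
grip_force: 0.0
```

Run:
```python
from h import *
s=ctrl.grab_frame("side");t=ctrl.grab_frame("top")
cv2.imwrite("pics/s1.png",s);cv2.imwrite("pics/t1.png",t)
c=np.zeros((590,800,3),np.uint8)
a=crop(t,222,120,160,85,5);c[:425]=a
b=crop(s,250,160,60,33,5);c[425:,:300]=b
b=crop(t,155,160,80,33,5);c[425:,302:702]=b
cv2.imwrite("pics/z1.png",c);print(ctrl.observe()["qpos"])
```

```text
[ 0.1121  0.188   1.8164 -0.0001  1.1374  0.038 ]
```

View pics/z1.png

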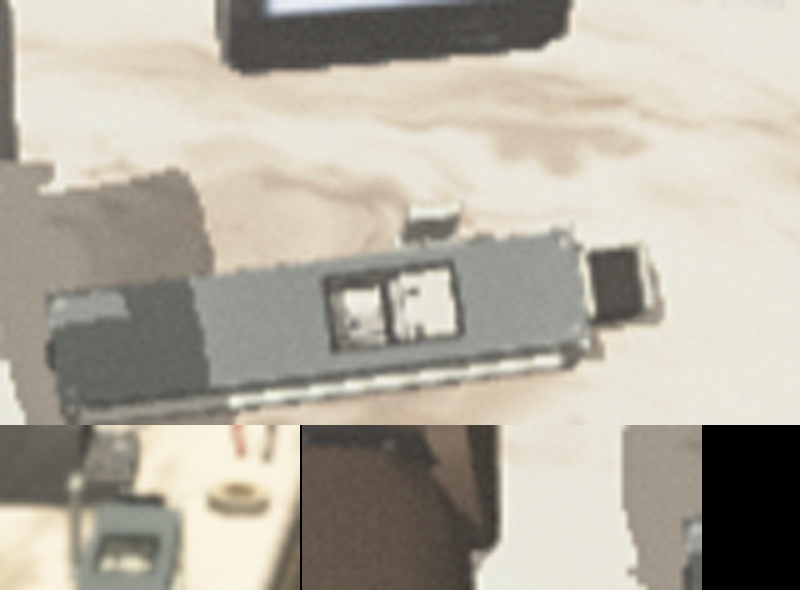

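The top crop shows the opening's corners at crop (325,277), (460,262), (463,337) and (332,352), the bracket's top face around (436,209), and the motor at (620,285). The nipple isn't visible under the cover yet.

Run:
```python
from h import *
f=lambda x,y,z:onz("top",222+(x-2)/5,120+(y-2)/5,z)
C=[f(x,y,.081) for x,y in((325,277),(460,262),(463,337),(332,352))]
print("center",np.mean(C,0),[np.linalg.norm(C[i]-C[i-1]) for i in range(4)])
for a,b in(((50,295),(572,235)),((325,277),(460,262)),((332,352),(463,337)),((75,405),(585,347))):
    d=f(*a,.081)-f(*b,.081);print("yaw",np.degrees(np.arctan2(-d[0],d[1])),np.linalg.norm(d))
for p in((410,208),(462,208),(436,203),(436,214)):print("br",f(*p,.13))
print("analyzer front z.2 / z0.02",f(230,70,.02),f(560,45,.02), f(230,0,.2))
print(f(585,300,.05))
```

```text
center [ 0.4404 -0.2147  0.081 ] [np.float64(0.04745841410798703), np.float64(0.08435273277671708), np.float64(0.047381501834513985), np.float64(0.08140944192641748)]
yaw 5.890016405966603 0.32649765971227745
yaw 5.666080744084753 0.08435273277671708
yaw 5.847097472049146 0.08140944192641748
yaw 5.797882579315441 0.3161754907699112
br [ 0.4912 -0.2216  0.13  ]
br [ 0.4908 -0.2529  0.13  ]
br [ 0.4941 -0.2373  0.13  ]
br [ 0.4873 -0.2371  0.13  ]
analyzer front z.2 / z0.02 [ 0.6127 -0.1154  0.02  ] [ 0.6265 -0.3324  0.02  ] [ 0.6006 -0.1143  0.2   ]
[ 0.4493 -0.337   0.05  ]
```

Request:
drive_tool(
  targets=[0,0,0,-0.024,70,-0.89,0,0,0,70,-0.89,0,0,0,70,-0.89,0,0,0,70,-0.89,0,0,0,70,-0.89,0,0,0,70,-0.89,0,0,0,70,-0.89,0,0,0,70,-0.89,0,0,0,70,0,0,0,0,70],
)

```text
time_s: 4.32
eef_pos: [0.4905, -0.2391, 0.3307]
orientation: [-2.109, -2.328, 0.001]
contact_force: [-0.9, 0.3, -0.8]
width: 0.07
grip_force: 0.0
```

Request:
drive_tool(
  targets=[0,0,0.8,0,70,0,0,0.8,0,70,0,0,0.8,0,60,0,0,0.8,0,60,0,0,0.6,0,60,0,0,0.4,0,60,0,0,0,0,60],
)

```text
time_s: 5.2
eef_pos: [0.4901, -0.2357, 0.1204]
orientation: [-2.103, -2.33, 0.001]
contact_force: [-0.4, -0.2, 0.3]
width: 0.0601
grip_force: 0.0
```

Request:
drive_tool(
  targets=[0,0,0,0,20,0,0,0,0,20,0,0,0,0,2,0,0,0,0,2,0,0,0,0,2,0,0,0,0,2],
  grip_force=50,
)

```text
time_s: 5.95
eef_pos: [0.4883, -0.2367, 0.1222]
orientation: [-2.102, -2.331, 0.004]
contact_force: [-17.5, -3.6, 13.6]
width: 0.0072
grip_force: 50.3
```

Request:
drive_tool(
  targets=[0,-0.04,-0.04,0,2,0.2,0,0,0,2,0.2,0,0,0,2,0.2,0,0,0,2,0.2,0,0,0,2,0.2,0,0,0,2,0.2,0,0,0,2,0.2,0,0,0,2,0.2,0,0,0,2,0,0,0,0,2],
)

```text
time_s: 7.2
eef_pos: [0.479, -0.1566, 0.1223]
orientation: [-2.102, -2.33, 0.003]
contact_force: [-5.1, 0.2, -17.0]
width: 0.007
grip_force: 51.3
```

Run:
```python
from h import *
s=ctrl.grab_frame("side");t=ctrl.grab_frame("top")
cv2.imwrite("pics/s2.png",s);cv2.imwrite("pics/t2.png",t)
c=np.zeros((600,800,3),np.uint8)
c[:340,:640]=crop(t,222,140,160,85,4)
b=crop(s,245,165,60,40,6.4)
c[342:342+b.shape[0],:b.shape[1]]=b
cv2.imwrite("pics/z2.png",c)
```

```text
(no output)
```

View pics/z2.png

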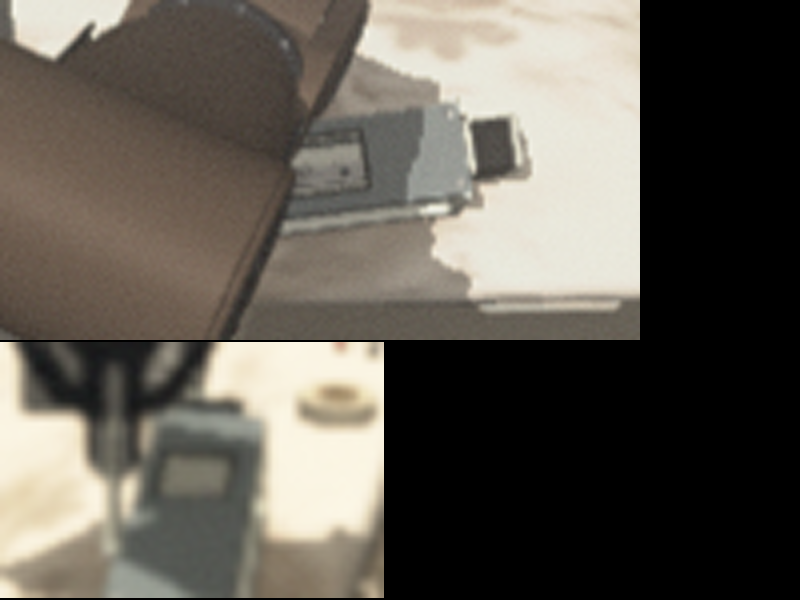

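The arm hides most of the opening. I'll release the bracket and retreat to look.

Request:
drive_tool(
  targets=[0,0,0,0,30,0,0,0,0,60,0,0,0,0,60,0,0,-0.5,0,60,0,0,-0.9,0,60,0,0,-0.9,0,60,0,0,-0.9,0,70,0,0,-0.9,0,70],
)

```text
time_s: 8.3
eef_pos: [0.4803, -0.1572, 0.3304]
orientation: [2.105, 2.331, 0.001]
contact_force: [0.3, 0.2, 0.3]
width: 0.0703
grip_force: 0.0
```

Request:
drive_tool(
  targets=[0.9,0,0,0,70,0.9,0,0,0,70,0.9,0,0,0,70,0.9,0,0,0,70,0.9,0,0,0,70,0.9,0,0,0,70],
)

```text
time_s: 9.05
eef_pos: [0.4526, 0.1127, 0.3288]
orientation: [2.105, 2.331, 0.002]
contact_force: [-0.2, -0.2, -0.5]
width: 0.0699
grip_force: 0.0
```

Run:
```python
from h import *
s=ctrl.grab_frame("side");t=ctrl.grab_frame("top")
cv2.imwrite("pics/s3.png",s);cv2.imwrite("pics/t3.png",t)
c=np.zeros((600,800,3),np.uint8)
c[:450,:]=crop(t,260,150,80,45,10)
b=crop(s,255,170,50,25,6)
c[450:450+b.shape[0],:b.shape[1]]=b
b=crop(t,155,160,80,25,6);c[450:,310:790]=b
cv2.imwrite("pics/z3.png",c);print(ctrl.observe()["eef_pos"])
```

```text
[0.4523 0.1142 0.3288]
```

View pics/z3.png

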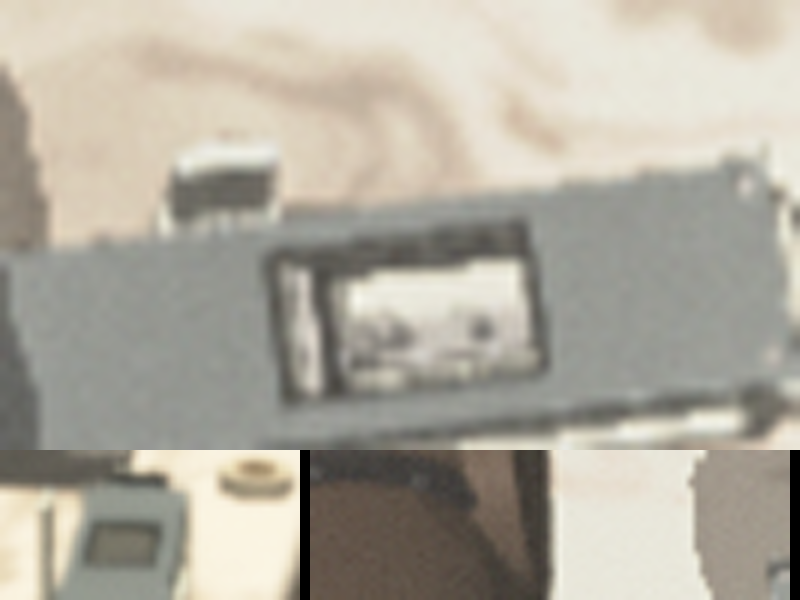

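Run:
```python
from h import *
t1=cv2.imread("pics/t1.png");t3=cv2.imread("pics/t3.png");t2=cv2.imread("pics/t2.png")
g=lambda t:cv2.createCLAHE(2,(2,2)).apply(cv2.cvtColor(crop(t,284,168,33,24,12),cv2.COLOR_BGR2GRAY))
s=ctrl.grab_frame("side")
o=np.hstack([g(t1),g(t3)])
S=cv2.cvtColor(crop(s,265,180,25,18,16),cv2.COLOR_BGR2GRAY)
S=np.hstack([S,np.zeros((S.shape[0],o.shape[1]-S.shape[1]),np.uint8)])
cv2.imwrite("pics/z4.png",np.vstack([o,S]))
for z in(.081,.062): print(proj("top",np.array([.4404,-.2147,z])),proj("side",np.array([.4404,-.2147,z])))
```

```text
[300.6148 180.9682] [274.7466 184.9886]
[300.1821 182.1643] [274.6625 189.3261]
```

View pics/z4.png

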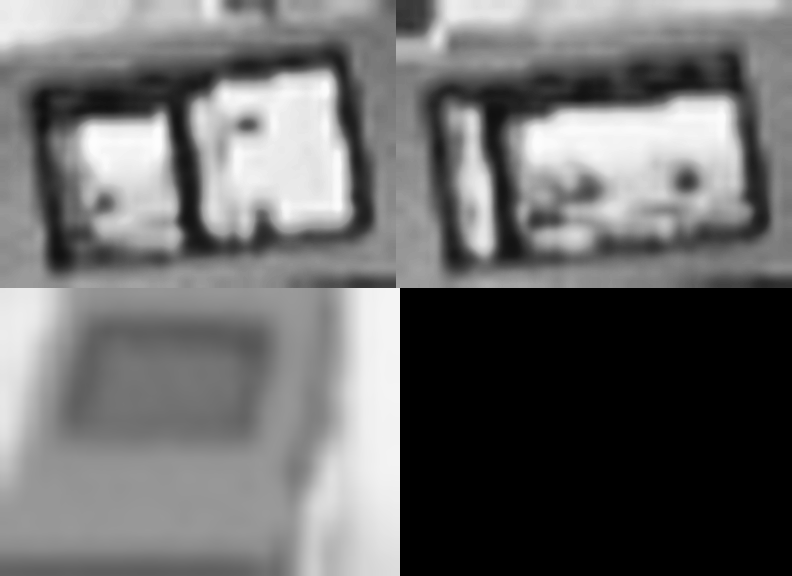

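Run:
```python
from h import *
fs=[ctrl.grab_frame("top").astype(float) for _ in range(12)]
m=np.mean(fs,0);np.save("m.npy",m)
print("std",np.std(fs,0).mean());g=m.mean(2)
print("cols 290..312");
for v in range(176,189):print(v,g[v,290:313].astype(int))
print("r-b")
for v in range(180,188):print(v,(m[v,290:313,2]-m[v,290:313,0]).astype(int))
t1=cv2.imread("pics/t1.png").mean(2)
print("t1 cols 286..300")
for v in range(180,188):print(v,t1[v,286:301].astype(int))
```

```text
std 1.7542561683038103
cols 290..312
176 [108  89  87  91  91  93  94 101 101  97 102 103 111 112 111 123 146 193
 197 197 200 191 127]
177 [175  96  79  94 103 112 124 174 196 196 198 197 199 200 201 204 213 229
 229 228 229 223 143]
178 [193 101  86 128 149 200 206 223 230 230 229 228 228 228 228 228 228 228
 227 227 228 223 142]
179 [186 104  92 145 171 231 230 229 229 229 228 228 227 228 227 226 226 226
 226 226 227 223 162]
180 [190 113  85 134 170 230 230 226 216 226 228 227 226 226 224 209 213 212
 215 221 217 214 186]
181 [191 136  85 122 159 201 203 207 193 197 214 219 216 217 213 192 194 181
 180 202 200 200 188]
182 [198 173  92 113 156 165 164 177 184 156 168 199 201 201 198 193 187 146
 134 172 194 195 185]
183 [201 195  96  99 150 158 153 144 165 136 130 165 192 194 194 194 186 141
 125 168 192 194 185]
184 [182 199  94  90 142 152 157 139 138 129 137 173 194 193 192 192 189 174
 174 193 182 179 160]
185 [151 192  95  98 158 127 136 135 164 169 178 198 202 181 164 157 153 150
 168 182 166 166 171]
186 [155 191 104  92 141 108 116 123 151 152 158 167 180 168 171 172 185 
[... 672 characters left out ...]
6 17]
186 [14 15  9  6  6  9 11 10 12 13 13 12 11 15 17 17 19 16 15 14 15 15 15]
187 [16 16 10  7 10 13 16 17 20 19 16 13 14 15 16 15 17 14 12  9  9  9  7]
t1 cols 286..300
180 [141  95 131 150 173 231 231 229 229 228 232 225 125  90 145]
181 [139  95 115 149 160 204 230 228 226 228 227 202 122  82 130]
182 [145 102 103 132 144 173 216 219 218 220 212 188 132  87 122]
183 [146 106 103 123 139 175 181 189 204 205 201 189 148  84 115]
184 [147 113  94 126 134 172 132 151 191 193 196 195 173  86 113]
185 [145 120  88 124 130 143 130 150 189 196 196 197 181  82 117]
186 [150 131  91 122 128 138 177 190 200 185 167 156 147  79 101]
187 [147 146  86 103 108 118 157 164 166 171 171 172 182 112  86]
```

The crop shows the carriage's end at about px 293 with the nipple sticking out to px 294–301, row 183. A dark spot at (300,183) could be the ball head or a rail bolt. A small carriage shift will settle which one it is.

Request:
drive_tool(
  targets=[-0.9,0,0,0,60,-0.9,0,0,0,60,-0.9,0,0,0,60,-0.9,0,0,0,60,-0.9,0,0,0,60,-0.9,0,0,0,60,0,0,0.8,0,50,0,0,0.9,0,50,0,0,0.9,0,50,0,0,0.9,0,50],
)

```text
time_s: 11.05
eef_pos: [0.4804, -0.1575, 0.1521]
orientation: [2.105, 2.331, 0.0]
contact_force: [0.3, -0.2, 0.1]
width: 0.0501
grip_force: 0.0
```

Request:
drive_tool(
  targets=[0,0,0.6,0,40,0,0,0,0,3,0,0,0,0,3,0,0,0,0,3,0,0,0,0,3,-0.05,0,0,0,3,-0.05,0,0,0,3,0,0,0,0,3,0,0,0,0,3],
)

```text
time_s: 12.18
eef_pos: [0.4795, -0.1613, 0.1239]
orientation: [-2.102, -2.331, 0.001]
contact_force: [-6.5, 4.7, -8.3]
width: 0.0073
grip_force: 49.7
```

Request:
drive_tool(
  targets=[0,0,0,0,30,0,0,0,0,60,0,0,0,0,60,0,0,-0.5,0,60,0,0,-0.9,0,60,0,0,-0.9,0,60,0,0,-0.9,0,70,0,0,-0.9,0,70],
)

```text
time_s: 13.18
eef_pos: [0.4807, -0.1623, 0.3303]
orientation: [2.105, 2.331, 0.0]
contact_force: [0.1, -0.6, -0.3]
width: 0.0699
grip_force: 0.0
```

Request:
drive_tool(
  targets=[0.9,0,0,0,70,0.9,0,0,0,70,0.9,0,0,0,70,0.9,0,0,0,70,0.9,0,0,0,70,0.9,0,0,0,70],
)

```text
time_s: 13.92
eef_pos: [0.4531, 0.1077, 0.3287]
orientation: [2.105, 2.331, 0.001]
contact_force: [0.4, 0.1, -0.0]
width: 0.0699
grip_force: 0.0
```

Run:
```python
from h import *
m0=np.load("m.npy").mean(2)
m=np.mean([ctrl.grab_frame("top").astype(float) for _ in range(8)],0);np.save("m2.npy",m)
g=m.mean(2)
for v in range(179,188):print(v,g[v,290:313].astype(int))
print("diff")
for v in range(179,188):print(v,(g-m0)[v,290:313].astype(int))
a,b=[crop(x.astype(np.uint8),286,170,30,22,13) for x in(np.load("m.npy"),m)]
cv2.imwrite("pics/z5.png",np.hstack([a,b]))
```

```text
179 [194 190 112  86 132 169 230 231 229 228 228 229 227 227 227 226 226 225
 226 226 227 223 163]
180 [208 196 138  83 114 168 230 229 225 204 215 226 227 226 223 208 213 213
 216 221 217 214 186]
181 [224 200 173  90 105 155 208 197 195 180 178 195 215 218 213 193 193 181
 179 202 201 200 188]
182 [226 177 190 101 115 145 169 159 159 180 148 142 171 200 200 193 187 146
 133 171 192 195 185]
183 [221 154 192 100 105 142 159 154 139 154 130 123 142 190 194 193 187 142
 124 167 192 194 183]
184 [217 148 189  97  89 134 146 151 140 128 128 137 173 192 192 191 189 173
 174 192 182 180 160]
185 [219 164 188 105  87 132 130 124 127 133 173 181 200 181 164 157 152 149
 167 181 165 167 170]
186 [205 183 191 113  82 112 117 113 112 122 157 166 180 168 171 172 185 155
 160 149 148 149 149]
187 [168 201 195 135  78  90 129 169 190 185 155 136 149 149 148 147 161 137
 136 122 124 123 119]
diff
179 [  8  85  20 -59 -38 -61   0   1   0   0   0   0   0   0   0   0   0   0
   0   0   0   0   0]
180 [ 18  83  52 -51 -55 -61   0   2   9 -21 -12   0   0   0   0   0   0   0
   0   0   0   0   0]
181 [ 32  64  87 -31 -54 -45   4 -10   1 -17 -35 -24  -1   0   0   0  -1   0
  -1   0   0   0   0]
182 [ 28   3  97 -12 -40 -20   5 -18 -25  23 -20 -57 -29  -1   1   0   0   0
   0   0  -1   0   0]
183 [ 20 -41  96   0 -44 -15   6  10 -26  18   0 -42 -50  -3   0  -1   0   1
   0   0   0   0  -1]
184 [ 35 -51  95   6 -53 -18 -10  11   1  -1  -8 -36 -21  -1   0   0   0   0
   0   0   0   0   0]
185 [ 67 -27  92   7 -70   4  -5 -11 -37 -36  -4 -17  -1   0   0   0   0   0
   0   0   0   0   0]
186 [ 49  -8  87  20 -59   3   0  -9 -39 -29  -1  -1   0   0   0   0   0   0
   0  -1   0   0   0]
187 [ -7   7  83  54 -37 -51 -35  -1  -2  -1   0   0   0   0   0   0   0   0
   0  -1   1   0   0]
```

View pics/z5.png

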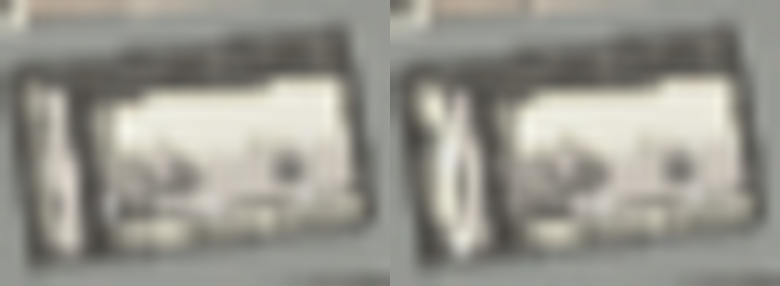

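The shift moved the blob's right edge from about 301 to 302.4 while the bolt at (308,183) stayed put. The ball head is therefore centred near (300.8,182.7), and the opening centre projects to about (300.2,182.2). That is centred to about 2 mm. Next is the gun.

Run:
```python
from h import *
print("head",onz("top",300.8,182.7,.062),"ideal",onz("top",300.2,182.2,.062))
m=np.load("m2.npy").mean(2)
# opening in averaged image: dark edging contour
t=cv2.imread("pics/top0.png");s=cv2.imread("pics/side0.png")
gt=cv2.cvtColor(t,cv2.COLOR_BGR2GRAY);gs=cv2.cvtColor(s,cv2.COLOR_BGR2GRAY)
def blob(g,x,y,w,h,th):
    k=(g[y:y+h,x:x+w]<th).astype(np.uint8);n,l,st,c=cv2.connectedComponentsWithStats(k)
    i=1+np.argmax(st[1:,4]);return (l==i),st[i]+np.array([x,y,0,0,0]),c[i]+[x,y]
mk,st,c=blob(gt,155,165,35,40,110);print("top",st,c)
for r,row in enumerate(mk):
    q=np.flatnonzero(row)
    if len(q):print(165+r,155+q[0],155+q[-1],end=" | ")
mk,st,c=blob(gs,235,200,35,60,140);print("\nside",st,c)
for r,row in enumerate(mk):
    q=np.flatnonzero(row)
    if len(q):print(200+r,235+q[0],235+q[-1],end=" | ")
print()
print(gt[172:200,160:190])
```

```text
head [ 0.4387 -0.2166  0.062 ] ideal [ 0.4403 -0.2148  0.062 ]
top [166 179  20  19 270] [175.2519 188.1222]
179 167 171 | 180 168 176 | 181 167 180 | 182 170 182 | 183 169 183 | 184 168 183 | 185 166 184 | 186 166 184 | 187 167 184 | 188 166 185 | 189 166 185 | 190 167 184 | 191 167 184 | 192 168 184 | 193 168 183 | 194 169 182 | 195 170 180 | 196 171 180 | 197 173 178 | 
side [242 206  19  52 561] [250.7629 235.8396]
206 249 252 | 207 248 253 | 208 247 254 | 209 247 254 | 210 247 254 | 211 247 255 | 212 247 254 | 213 247 254 | 214 247 254 | 215 247 254 | 216 247 254 | 217 247 254 | 218 247 254 | 219 247 254 | 220 247 254 | 221 247 254 | 222 247 254 | 223 247 254 | 224 247 254 | 225 247 254 | 226 247 254 | 227 247 254 | 228 247 255 | 229 246 255 | 230 246 255 | 231 246 256 | 232 245 256 | 233 246 256 | 234 246 256 | 235 246 256 | 236 246 256 | 237 246 256 | 238 246 256 | 239 246 256 | 240 246 256 | 241 246 256 | 242 246 256 | 243 246 256 | 244 246 256 | 245 246 256 | 246 246 256 | 247 245 256 | 248 244 257 | 249 243 259 | 250 242 260 | 251 242 260 | 252 242 260 | 253 242 260 | 254 2
[... 2852 characters left out ...]
 75  75  73  74  73  72
   75  82  90 108 108 116 168 230 233 231 231 230]
 [231 232 232 230 231 231 228 209 136 111 100  89  82  79  74  75  80  81
   87 101 106 110 117 175 217 230 231 231 231 230]
 [230 231 232 232 232 232 234 233 207 140 111 105  99 102  99  92 103  99
  102 107 109 122 148 221 231 232 230 230 232 229]
 [227 228 230 232 231 232 232 234 231 207 151 123 114 109 106 104 111 108
  106 112 143 201 216 233 232 231 230 232 229 231]
 [223 225 226 229 232 232 233 233 233 231 218 202 168 129 118 119 118 120
  139 202 216 234 233 231 231 231 231 230 230 229]
 [222 223 224 227 229 229 232 233 233 233 234 233 224 211 208 205 208 207
  215 233 233 234 232 232 233 232 231 230 230 231]]
```

Run:
```python
from h import *
print("foot top",onz("top",175.3,187.9,.004),"side",onz("side",251,252.6,.004))
print("cap top",onz("top",166.2,179.3,.162),two((250.5,207.9),(166.2,179.3)))
print("centrifuge front", onz("top",150,157,.02))
print(ctrl.observe()["eef_pos"])
```

```text
foot top [0.4385 0.1876 0.004 ] side [0.4326 0.1918 0.004 ]
cap top [0.4347 0.1859 0.162 ] (array([0.4352, 0.1867, 0.1578]), np.float64(0.0008774640878618391))
centrifuge front [0.5393 0.2695 0.02  ]
[0.4536 0.1054 0.3283]
```

The gun stands at about (0.4355, 0.187), upright. Approaching it with the fingers open.

Request:
drive_tool(
  targets=[0.83,-0.1,0,0,70,0.83,-0.1,0,0,70,0,0,0,0,70,0,0,0.8,0,70,0,0,0.8,0,70,0,0,0.8,0,70,0,0,0.8,0,70,0,0,0.64,0,70,0,0,0,0,70],
)

```text
time_s: 15.45
eef_pos: [0.4347, 0.1865, 0.1349]
orientation: [-2.106, -2.329, 0.005]
contact_force: [0.1, -0.9, -0.5]
width: 0.0696
grip_force: 0.0
```

Request:
drive_tool(
  targets=[0,0,0,0,40,0,0,0,0,20,0,0,0,0,20,0,0,0,0,20,0,0,0,0,20],
  grip_force=30,
)

```text
time_s: 16.08
eef_pos: [0.4358, 0.188, 0.1373]
orientation: [2.104, 2.331, 0.004]
contact_force: [1.7, -0.9, 8.4]
width: 0.0273
grip_force: 29.9
```

Request:
drive_tool(
  targets=[0,0,-0.4,0,20,0,0,-0.4,0,20,0,0,-0.42,0,20,0,0,0,0,20,0,0,0,0,20],
)

```text
time_s: 16.7
eef_pos: [0.4346, 0.1878, 0.1967]
orientation: [-2.105, -2.332, 0.001]
contact_force: [0.2, -0.2, -3.2]
width: 0.0274
grip_force: 30.6
```

Request:
drive_tool(
  targets=[-0.04,0,-0.03,0,20,-0.2,0,-0.01,0,20,-0.196,0,0.006,0,20,-0.196,0,0.024,0,20,-0.19,0,0.04,0,20,-0.186,0,0.056,0,20,-0.184,0,0.074,0,20,0,0,0,0,20],
)

```text
time_s: 17.7
eef_pos: [0.4411, 0.1279, 0.189]
orientation: [-2.106, -2.331, 0.001]
contact_force: [-0.9, 1.2, -1.1]
width: 0.0271
grip_force: 31.1
```

Run:
```python
from h import *
s=ctrl.grab_frame("side");t=ctrl.grab_frame("top")
cv2.imwrite("pics/s6.png",s);cv2.imwrite("pics/z6.png",np.hstack([crop(s,215,170,80,100,5),crop(t,140,140,79,100,5)]))
```

```text
(no output)
```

View pics/z6.png

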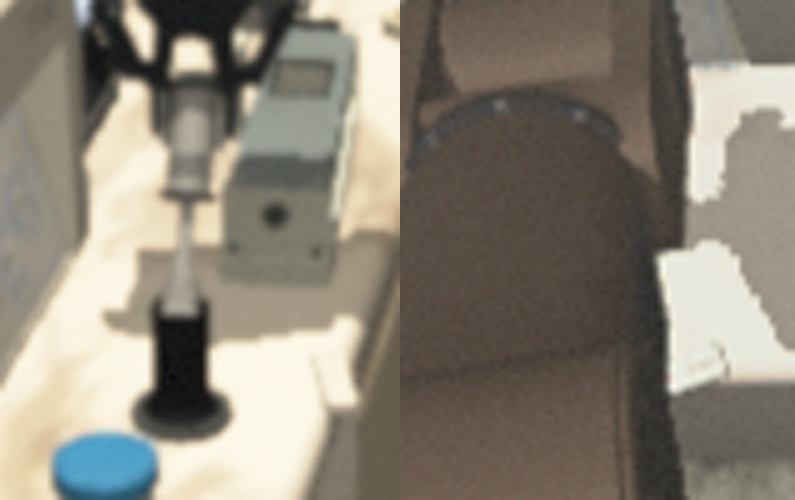

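The side crop shows the gun tilted in the jaws, with the coupler still in the stand bore at about crop (180,300) and the flange at (187,190). Position and geometry agree on about 30°. Next I'll clamp harder, withdraw along the gun's axis and carry it across.

Request:
drive_tool(
  targets=[0,0,0,0,20,0,0,0,0,20,-0.15,0,-0.26,0,20,-0.15,0,-0.26,0,20,-0.15,0,-0.26,0,20,0,0,-0.4,0,20,0,0,0,0,20],
  grip_force=100,
)

```text
time_s: 18.68
eef_pos: [0.4439, 0.1058, 0.2498]
orientation: [2.104, 2.33, 0.004]
contact_force: [0.0, -0.4, -2.5]
width: 0.0256
grip_force: 98.5
```

Request:
drive_tool(
  targets=[-0.85,-0.085,0,0,20,-0.85,-0.085,0,0,20,-0.85,-0.085,0,0,20,-0.85,-0.085,0,0,20,-0.85,-0.085,0,0,20,-0.85,-0.085,0,0,20,-0.85,-0.085,0,0,20,-0.85,-0.085,0,0,20,-0.85,-0.085,0,0,20,0,0,0,0,20],
)

```text
time_s: 19.92
eef_pos: [0.4438, -0.2807, 0.2474]
orientation: [-2.108, -2.329, 0.001]
contact_force: [-0.0, 0.6, -4.0]
width: 0.0264
grip_force: 98.6
```

Run:
```python
from h import *
o=ctrl.observe();p=o["eef_pos"];print(o)
s=np.mean([ctrl.grab_frame("side").astype(float) for _ in range(4)],0).astype(np.uint8);t=ctrl.grab_frame("top")
a=np.array([-.101,.995,0]);u=-.5*a+np.array([0,0,.866]);G=p-[0,0,.006]
for d in(51,-32,121,97):pr=proj("side",G-u*d/1000*(1)) ;print(d,pr)
cv2.imwrite("pics/s7.png",s);cv2.imwrite("pics/z7.png",np.hstack([crop(s,245,130,50,75,8),crop(t,262,130,60,90,6.6667)[:600,:400]]))
```

```text
{'time_s': 19.925, 'qpos': array([-0.6896,  0.36  ,  1.8128, -0.0004,  0.9692, -0.7885]), 'joint_velocities': array([ 0.0461, -0.0232,  0.0441,  0.0091,  0.0058,  0.0323]), 'joint_torque': array([ -1.9176, -51.2133, -26.2696,  -0.1382,  -0.0301,  -0.425 ]), 'eef_pos': array([ 0.4438, -0.2807,  0.2474]), 'orientation': array([-2.1084, -2.3285,  0.0005]), 'contact_force': array([-0.0106,  0.6066, -4.0433]), 'wrist_torque': array([-0.0705,  0.0047, -0.0022]), 'grip_force': 98.56334924697876, 'width': 0.026408669864084633}
51 [277.0772 154.6686]
-32 [278.4084 134.793 ]
121 [275.9398 171.6501]
97 [276.3313 165.805 ]
```

View pics/z7.png

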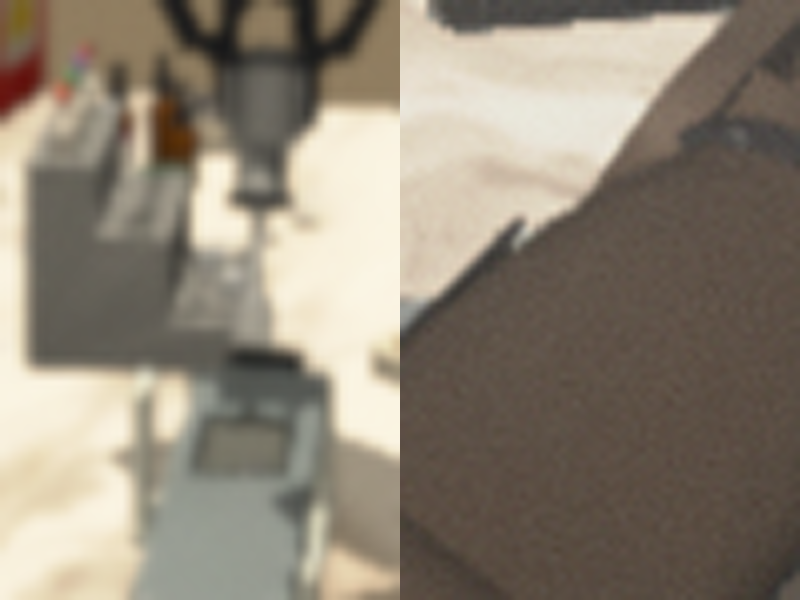

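Side crop: the flange is at about px (277.2,155), against a predicted (277.1,154.7), and the coupler hangs down towards the motor end of the cover. The tilt and position agree with the model. I'll check the rows numerically and work out the approach.

Run:
```python
from h import *
s=cv2.imread("pics/s7.png");print(ctrl.observe()["eef_pos"])
for v in range(150,182):print(v,s[v,266:287].mean(1).astype(int))
p=np.array([.4438,-.2807,.2474]);a=np.array([-.101,.995,0]);G=p-[0,0,.006]
for th in(26,28,30,32):
    u=-np.sin(np.radians(th))*a+np.array([0,0,np.cos(np.radians(th))]);print(th,[proj("side",G-u*d/1000) for d in(-32,51,97,121)])
H=np.array([.4377,-.2166,.062]);u=-.5*a+np.array([0,0,.866])
b=np.array([.995,.101,0])
for D in(171,140,126,109.4,97.4):
    W=H+u*D/1000+[0,0,.006];d=W-p;print(D,W,"units",np.array([d@a,d@b,-d[2]])/.05)
```

```text
[ 0.4442 -0.2774  0.2482]
150 [ 76  76  80 134 208 229 232 222 173 120 106 100  86  76 115 191 224 231
 232 234 236]
151 [111 112 106 144 217 236 237 229 175 129 126 126 106  87 121 198 223 227
 229 232 236]
152 [137 136 123 152 218 236 236 225 174 137 142 146 126 101 128 199 221 224
 227 231 235]
153 [145 141 131 178 224 236 233 209 152 121 125 129 121 101 123 188 217 224
 227 232 235]
154 [147 138 142 208 233 236 227 177 112  85  84  88  85  79 100 163 211 224
 227 231 234]
155 [145 126 141 215 236 237 228 186 134 105  86  79  82  92 111 157 206 221
 227 230 232]
156 [143 113 135 215 236 237 234 219 198 176 135 114 137 162 174 184 200 210
 219 226 231]
157 [136 104 132 215 236 238 237 235 232 220 172 141 180 215 219 203 188 188
 204 221 229]
158 [122  91 129 214 235 236 237 237 236 227 180 152 190 219 227 214 198 197
 207 224 232]
159 [103  78 124 207 228 230 229 231 231 219 179 158 182 205 224 228 225 225
 228 232 236]
160 [ 83  67 110 181 206 207 208 215 215 201 174 168 186 205 225 231 233 233
 235 236 236]
161 [ 73  65  91 140 166 171 177 188 181 164 160 177 210 225 229 231 233 
[... 1921 characters left out ...]
0949]), array([276.1084, 171.9798])]
28 [array([278.3956, 134.722 ]), array([277.116 , 154.7671]), array([276.4011, 165.9662]), array([276.0264, 171.835 ])]
30 [array([278.4149, 134.7956]), array([277.0837, 154.6715]), array([276.3378, 165.8081]), array([275.9463, 171.6532])]
32 [array([278.4335, 134.8785]), array([277.0523, 154.5608]), array([276.2762, 165.6205]), array([275.8682, 171.4344])]
171 [ 0.4463 -0.3017  0.2161] units [-0.4225  0.0081  0.6263]
140 [ 0.4448 -0.2863  0.1892] units [-0.1124  0.0081  1.1632]
126 [ 0.4441 -0.2793  0.1771] units [0.0276 0.0081 1.4057]
109.4 [ 0.4432 -0.271   0.1627] units [0.1937 0.0081 1.6932]
97.4 [ 0.4426 -0.2651  0.1523] units [0.3137 0.0081 1.901 ]
```

Request:
drive_tool(
  targets=[-0.25,-0.01,0.2,0,20,-0.24,-0.01,0.44,0,20,0,0,0,0,20,0,0,0,0,20,0,0,0,0,20],
)

```text
time_s: 20.8
eef_pos: [0.4459, -0.3026, 0.217]
orientation: [2.104, 2.331, -0.0]
contact_force: [0.2, 0.2, -3.8]
width: 0.0261
grip_force: 98.6
```

Request:
drive_tool(
  targets=[0.12,0,0.208,0,20,0.12,0,0.208,0,20,0.12,0,0.208,0,20,0,0,0,0,20,0,0,0,0,20],
)

```text
time_s: 21.42
eef_pos: [0.4441, -0.2849, 0.1852]
orientation: [2.105, 2.332, -0.0]
contact_force: [0.5, -0.6, -2.6]
width: 0.0264
grip_force: 98.6
```

Request:
drive_tool(
  targets=[0.03,0,0.052,0,20,0.03,0,0.052,0,20,0.03,0,0.052,0,20,0.03,0,0.052,0,20,0,0,0,0,20],
)

```text
time_s: 22.05
eef_pos: [0.4433, -0.2784, 0.1746]
orientation: [-2.105, -2.331, -0.001]
contact_force: [1.3, 3.5, 0.3]
width: 0.0264
grip_force: 99.0
```

Request:
drive_tool(
  targets=[0.02,0,0.0346,0,20,0.02,0,0.0346,0,20,0,0,0,0,20],
)

```text
time_s: 22.42
eef_pos: [0.4436, -0.2766, 0.1717]
orientation: [2.106, 2.33, 0.002]
contact_force: [3.4, 4.7, 4.7]
width: 0.0262
grip_force: 99.7
```

Contact is pushing the gun towards +y and +x, so the mouth is off-centre. I'll back off, shift about 4 mm sideways and 1.5 mm in x, and try again.

Request:
drive_tool(
  targets=[-0.04,0,-0.07,0,20,-0.02,0,-0.035,0,20,0.07,0.03,-0.04,0,20,0,0,0,0,20,0,0,0,0,20],
)

```text
time_s: 23.05
eef_pos: [0.4445, -0.2762, 0.1784]
orientation: [-2.105, -2.332, 0.0]
contact_force: [-0.6, 0.8, -3.6]
width: 0.0261
grip_force: 98.5
```

Request:
drive_tool(
  targets=[0.02,0,0.0346,0,20,0.02,0,0.0346,0,20,0.02,0,0.0346,0,20,0,0,0,0,20,0,0,0,0,20],
)

```text
time_s: 23.68
eef_pos: [0.4443, -0.2732, 0.1733]
orientation: [2.105, 2.332, -0.0]
contact_force: [-0.3, -0.3, -1.8]
width: 0.0258
grip_force: 98.7
```

Request:
drive_tool(
  targets=[0.02,0,0.0346,0,20,0,0,0,0,20,0,0,0,0,20],
)

```text
time_s: 24.05
eef_pos: [0.4444, -0.2722, 0.1717]
orientation: [2.105, 2.331, 0.0]
contact_force: [1.5, 1.8, -0.2]
width: 0.0259
grip_force: 98.9
```

Request:
drive_tool(
  targets=[0.034,0.015,-0.02,0,20,0.02,0,0.0346,0,20,0.02,0,0.0346,0,20,0,0,0,0,20,0,0,0,0,20],
)

```text
time_s: 24.68
eef_pos: [0.4442, -0.268, 0.1684]
orientation: [-2.104, -2.33, -0.0]
contact_force: [1.3, 0.9, -6.8]
width: 0.0262
grip_force: 98.6
```

Request:
drive_tool(
  targets=[0,0,0,0,20,0,0,0,0,20],
)

```text
time_s: 24.92
eef_pos: [0.4443, -0.2683, 0.1689]
orientation: [-2.105, -2.331, 0.0]
contact_force: [0.8, 2.0, -6.5]
width: 0.0264
grip_force: 98.6
```

The net force now pulls the gun towards the nipple by about 4 N, which suggests the jaws have snapped over. I'll keep pushing along the axis in steps.

Request:
drive_tool(
  targets=[0.02,0,0.0346,0,20,0.02,0,0.0346,0,20,0,0,0,0,20,0,0,0,0,20],
)

```text
time_s: 25.42
eef_pos: [0.4443, -0.2665, 0.1657]
orientation: [2.105, 2.332, -0.0]
contact_force: [-0.6, -0.0, -3.5]
width: 0.0264
grip_force: 98.6
```

Request:
drive_tool(
  targets=[0.02,0,0.0346,0,20,0.02,0,0.0346,0,20,0,0,0,0,20,0,0,0,0,20],
)

```text
time_s: 25.92
eef_pos: [0.4445, -0.2652, 0.163]
orientation: [2.103, 2.33, -0.001]
contact_force: [-2.0, -3.6, 6.3]
width: 0.0261
grip_force: 99.6
```

Force is now about 10 N along the nipple axis with little sideways, so the spring has begun to move. Continuing.

Request:
drive_tool(
  targets=[0.02,0,0.0346,0,20,0.02,0,0.0346,0,20,0.02,0,0.0346,0,20,0,0,0,0,20,0,0,0,0,20],
)

```text
time_s: 26.55
eef_pos: [0.4443, -0.2626, 0.1581]
orientation: [2.103, 2.33, -0.001]
contact_force: [-3.7, -5.5, 9.1]
width: 0.0263
grip_force: 100.0
```

Request:
drive_tool(
  targets=[0.02,0,0.0346,0,20,0.02,0,0.0346,0,20,0,0,0,0,20,0,0,0,0,20],
)

```text
time_s: 27.05
eef_pos: [0.4442, -0.2608, 0.1548]
orientation: [2.102, 2.33, -0.001]
contact_force: [-2.4, -7.1, 10.3]
width: 0.0264
grip_force: 100.2
```

Request:
drive_tool(
  targets=[0,0,0,0,20,0,0,0,0,20,0,0,0,0,20,0,0,0,0,20],
)

```text
time_s: 27.55
eef_pos: [0.4441, -0.2608, 0.1549]
orientation: [2.102, 2.33, -0.001]
contact_force: [-2.6, -6.6, 11.8]
width: 0.0259
grip_force: 100.2
```

Request:
drive_tool(
  targets=[0.005,0,0.009,0,20,0,0,0,0,20,0,0,0,0,20],
)

```text
time_s: 27.92
eef_pos: [0.4441, -0.2606, 0.1544]
orientation: [2.102, 2.329, -0.001]
contact_force: [-3.5, -7.4, 11.1]
width: 0.0266
grip_force: 100.2
```

```bash
python3 -c "
from workcell import ctrl
o=ctrl.observe();print(o['eef_pos'],o['contact_force'],o['grip_force']);print(ctrl.sign_off())"
```

```text
[ 0.44411276 -0.26056641  0.15442133] [-3.52219543 -7.35049309 11.06021104] 100.18004536628723
the job is handed in; nothing more can be done
None
```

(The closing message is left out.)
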